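Lock the specimen and hold the loupe in focus

ROBOT

A 6-joint arm with a two-finger parallel gripper is mounted at the origin on a cart in front of the work surface, level with it; the furniture and walls round the work are solid. World frame = base frame: x ahead of the robot, y to its left, z up, the work surface at z = 0. Lengths are in m, angles in rad, forces in N, time in s.
With the tool pointing down it reaches from about 0.35 to 0.775 m from the base axis. Payload 7.3 kg.
Tool frame: the origin (TCP) lies on the centre line of the jaws, within the pads' length; the fingertips stand tip_reach ahead of it and the grasp point (between the pads) lies 6 mm ahead of it (tip_reach is the distance from the TCP to the fingertips, in m); x points along the fingers, y is the direction in which the jaws open and shut, and the axes are right-handed (so a half turn about x gives the same grasp; the last joint's range is limited). The gripper opens to 92 mm and grips with 3 to 60 N. Pads are 19 mm wide; open, the fingers measure 130 mm over their backs; the gripper's body (75 mm by 190 mm) begins 47 mm behind the grasp point.
Start: joints at [-1.3, 0.342, 1.524, -0, 1.275, -0.146], TCP at [0.213, -0.48, 0.252] pointing down, gripper open.
Joint ranges: [-2.53, 2.53], [-0.77, 2.02], [0.04, 2.7], [-1, 4.14], [0.28, 2.66], [-3.11, 3.11]. Speed limits (rad/s): [2.57, 2.57, 3.14, 3.14, 3.14, 3.14].

INTERFACE

Orientations are given as [roll, pitch, yaw] about the fixed x, y, z axes, in that order (R = Rz(yaw) Ry(pitch) Rx(roll)).
In Python, from cell import observe, read_camera, get_calibration, hand_in, tip_reach gives the robot as it stands. The module is installed in compiled form; this text tells all that it offers.
- The arm moves only by the shell command python3 -m crank 'ROWS' [FORCE]. ROWS is JSON, a list of rows, each an object of numbers: "fingers": the opening, from -1 (shut) to 1 (fully open); "tx", "ty", "tz": the shift along the tool's x, y, z in units of 40 mm (1.0 is 40 mm); "roll": the turn about the tool's x in units of 10 degrees (1.0 is 10 degrees). In form: [{"fingers": .., "tx": .., "ty": .., "tz": .., "roll": ..}, ...]. A call has exactly 8 rows; each row is the pose to reach, as a shift and turn from the pose commanded when the call began, along the tool's axes at that moment; what a row does not reach only later rows make up. A row lasts 1/8 s, in which the tool goes at most 62.5 mm and 10.7 degrees, less where a joint would pass 70% of its speed; a pose out of reach is approached as far as the arm can. A call with a gripper value outside its range is refused whole. The fingers move at their own pace and stop on an object; FORCE is the grip in N (left out, the last holds). Time passes only in rows, so rows that repeat a pose let the fingers close, or fill a call up. It gives the time, the measured TCP pose, the force and the opening at its end, in the units of the state.
- observe(): the state, without advancing time (a new reading comes with each control period).
- read_camera(name): name is "scene" or "top" or "wrist"; returns (picture, depth): 400x640x3 uint8, red, green, blue; 400x640 float32, m along the optical axis (not along the pixel's ray), 0 where there is no reading.
- get_calibration(name): a dict with "vertical_fov" (degrees; the focal length in pixels is half the picture's height over the tangent of half this angle, whatever the lens; pixels are square), "cx", "cy" (the principal point, pixels), "pose" (4x4, takes a point from camera to world coordinates); the wrist camera has in their place "T_tool_cam" (4x4, takes a point from camera to tool coordinates, whose origin is the TCP and whose axes are the tool frame's). Camera axes: x right, y down, z forward; pixel columns grow to the right and rows downward; lengths in m; the calibration is good to about 2 mm. A picture is of the moment at which its call begins: read the wrist's pose just before it. get_calibration takes no time and is no camera call.
- hand_in(): hands the job in, once; it reports no verdict.
The state is a dict: "time": time; "qpos": joint angles; "qvel": joint speeds; "joint_efforts": joint torques, N m; "tool_pos": TCP position; "tool_rot": TCP orientation; "contact_force": force on the tool from outside, world axes, zero at the start; "torque": the same for the moment, N m; "opening": finger opening in m.
Only numpy, scipy, OpenCV 4.12 (cv2) and the standard library are available. Lean on these libraries where they do the work, as an engineer would, in place of code of your own. Each camera call takes 0.05 s, during which the arm holds its last target. There are 200 camera calls.

TASK

Turn the blue lock ring of the specimen holder clockwise until its yellow pointer is at the green locked mark. Then pick up the loupe and hold it level, with its lens centred over the sample and its glass at the same height as the tip of the red pointer on the gauge post. Finish while still holding it there, still and clear of the holder; leave the red pointer's slider and the other things on the bench where they are.

Things in the scene. Friction and masses are not known exactly. Their poses are not given: they have to be found in the camera images.
- holder: specimen holder screwed to the worktop: aluminium plate 90 x 90 x 8 mm with a 36 mm wide tongue that runs 150 mm along the holder's own +x (away from the robot) to a gauge post. Origin: underside of the plate, on the vertical axis of the sample and lock ring; z up. A dark cup of radius 30 mm rises to 20 mm height and carries the ring. The post, 9 mm thick and 160 mm tall, stands 130 mm from the ring axis along +x
- lock_ring (a joint): blue captive lock ring round the sample, turning about a vertical axis on the holder, clockwise seen from above; value in rad, clockwise from the open mark. 0: its yellow pointer is at the black open mark; 1.20: pointer at the green locked mark; it meets its stop at 1.22. Stiff by friction (0.06 N m), stays where it is left
- lock_lugs (a point): point on the lock ring's axis, 42 mm above the worktop, 8 mm below the tops of the two lugs. The ring is 50 mm across and spans 20 to 36 mm above the worktop; its two upright lugs stand opposite each other along this point's own y axis, 56 mm over their flat outer faces, each 22 mm wide, 23 to 50 mm above the worktop; grip across them. The yellow pointer is on its own -x side and reaches 35 mm from the axis. Its yaw is the holder's yaw + 0.6 - joint value
- sample (a point): centre of the sample, a white disc 39 mm across with small red dots, lying inside the lock ring 22 mm above the worktop
- focus_mark (a point): tip of the red pointer of the slider on the gauge post, pointing at the sample axis, 106 mm from it along the holder's +x. Its height is the focal height, which differs from run to run (100 to 140 mm above the worktop); the slider is held by friction only and must not be shifted
- loupe: reading lens lying level on the worktop, 90 g: round black lens mount of 60 mm diameter and 24 mm height, with a straight orange handle along its own -x, from 29 to 124 mm from the lens axis, 16 mm wide, 8 to 28 mm above the loupe's underside. Origin: underside, on the lens axis; z up
- lens_centre (a point): centre of the glass in the loupe, 12 mm above the loupe's underside; z is the lens axis
- loupe_grip (a point): middle of the loupe's handle, 72 mm from the lens axis along the loupe's -x, 18 mm above its underside; the handle's sides face the loupe's y
- petri_1: covered plastic dish with amber filling, 92 mm across, 16 mm high, behind the work, next to the scale; a bystander; origin at the centre of its underside
- petri_2: covered plastic dish with amber filling, 92 mm across, 16 mm high, behind the work, between the other dish and the beaker; a bystander; origin at the centre of its underside
- beaker_100: small empty glass beaker, 55 mm across, 68 mm high, behind the work; a bystander; origin at the centre of its underside
- slide_box: light grey carton, 58 x 82 x 32 mm, at the front right; a bystander; origin at the centre of its underside
- marker_blue: blue marker pen, 140 mm long, 14 mm thick, lying at the front right; a bystander; origin at the centre of its underside
There are look-alikes about, which are no part of the job. What is shaped like the loupe but pink is not meant.

How it is judged:
By the outcome, as a careful person would: the job done as asked, in the order asked, and still so for the second after the job is handed in, while the arm keeps its last pose, push and grip.
It also fails if it takes over 58 s, if anything falls off the work surface, if the arm or the gripper's body presses on something with over 40 N, if the wrist force passes 120 N, or if a joint passes its speed limit or range.

## Working session

There is one attempt and no reset: what is moved stays moved. The work goes in short steps, Python scripts to look and compute and a shell command to move; the robot and the scene stay as the last step left them, time stands still between calls to the robot, and variables do not carry over. Pictures are saved under pics/ and viewed, about 8 in all and at most 12, crops included, and the job is handed in when it is done.

```bash
mkdir -p pics
cat > h.py <<'E'
import numpy as np, cv2
from cell import *
def K(c,shape=(400,640)):
    f=shape[0]/2/np.tan(np.radians(c['vertical_fov'])/2); return f,c['cx'],c['cy']
def cloud(name):
    s=observe(); pic,d=read_camera(name); c=get_calibration(name)
    f,cx,cy=K(c); v,u=np.mgrid[:400,:640]
    P=np.stack([(u-cx)/f*d,(v-cy)/f*d,d,np.ones_like(d)],-1)
    if name=='wrist':
        from scipy.spatial.transform import Rotation as R
        T=np.eye(4); T[:3,:3]=R.from_euler('xyz',s['tool_rot']).as_matrix(); T[:3,3]=s['tool_pos']
        M=T@np.array(c['T_tool_cam'])
    else: M=np.array(c['pose'])
    return pic,d,(P@M.T)[...,:3]
E
python3 - <<'E'
from h import *
print(tip_reach, observe())
for n in ('scene','top'):
    pic,d,P=cloud(n); cv2.imwrite(f'pics/{n}0.png',pic[...,::-1]); np.savez(f'{n}0.npz',pic=pic,d=d,P=P)
    c=get_calibration(n);print(n,c)
E
```

```text
0.025 {'time': 0.0, 'qpos': array([-1.29998611e+00,  3.42730357e-01,  1.52505241e+00,  1.48533270e-05,
        1.27538396e+00, -1.46016179e-01]), 'qvel': array([-0.0019604 , -0.002475  , -0.00092646,  0.00177693,  0.00015207,
       -0.00055831]), 'joint_efforts': array([ 9.98138858e-04, -4.31250143e+01, -2.44216973e+01,  7.18521327e-02,
        5.60707622e-02, -1.23566715e-04]), 'tool_pos': array([ 0.21246552, -0.47967133,  0.25102862]), 'tool_rot': array([-1.7258354 ,  1.56922219,  1.83257931]), 'contact_force': array([0.07618994, 0.0087008 , 0.52625537]), 'torque': array([0.00334751, 0.02205654, 0.02440916]), 'opening': 0.09163885926788812}
scene {'vertical_fov': 50.386094293359484, 'cx': 318.19934141190987, 'cy': 200.96805745706652, 'pose': array([[ 0.83910192, -0.23037734,  0.49278215, -0.08903891],
       [-0.54381204, -0.33314035,  0.77025059, -1.07915578],
       [-0.01328266, -0.91429962, -0.40482068,  0.65194797],
       [ 0.        ,  0.        ,  0.        ,  1.        ]])}
top {'vertical_fov': 54.33573539669218, 'cx': 315.7661808418843, 'cy': 195.95754493125705, 'pose': array([[ 1.78835208e-02, -9.77368537e-01,  2.10786440e-01,
         3.76208204e-01],
       [-9.99834916e-01, -1.81588588e-02,  6.29410784e-04,
        -6.08132024e-02],
       [ 3.21247491e-03, -2.10762899e-01, -9.77531933e-01,
         1.06094185e+00],
       [ 0.00000000e+00,  0.00000000e+00,  0.00000000e+00,
         1.00000000e+00]])}
```

View pics/top0.png

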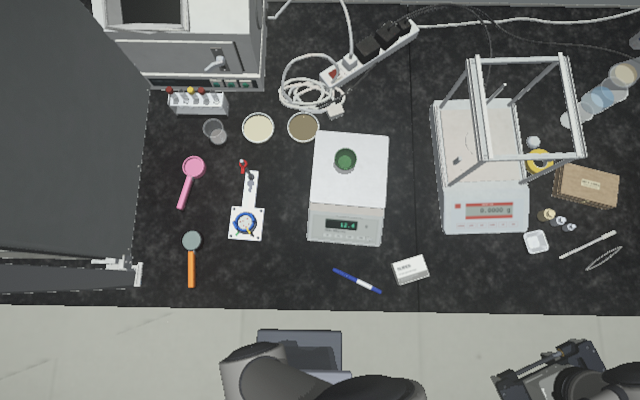

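View pics/scene0.png

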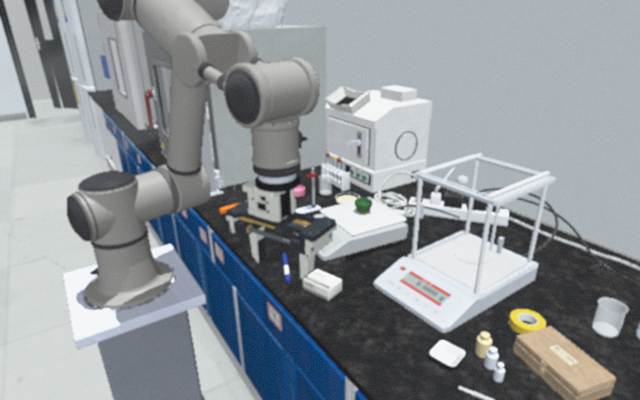

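Top view: the orange loupe is at (192,240) with its handle down to (191,287). The pink look-alike at (193,167) isn't the one meant. The holder and blue ring are at (246,224), and the gauge post with the red slider is near (245,168). Next: positions, plus one enlarged crop.

Run:
```python
from h import *
z=np.load('top0.npz'); pic,P=z['pic'],z['P']
crop=pic[145:300,170:290]; cv2.imwrite('pics/crop1.png',cv2.resize(crop[...,::-1],None,fx=5,fy=3.8,interpolation=cv2.INTER_CUBIC) if 0 else cv2.resize(crop[...,::-1],None,fx=3.8,fy=3.8,interpolation=cv2.INTER_CUBIC))
hsv=cv2.cvtColor(pic,cv2.COLOR_RGB2HSV)
box=np.zeros((400,640),bool); box[145:300,170:290]=1
H,S,V=hsv[...,0].astype(int),hsv[...,1],hsv[...,2]
def rep(n,m):
    m=m&box; v,u=np.nonzero(m)
    if len(v): print(n,len(v),'px',u.mean().round(1),v.mean().round(1),'P',np.median(P[m],0).round(4),P[m].min(0).round(3),P[m].max(0).round(3))
rep('orange',(H>5)&(H<20)&(S>150)&(V>120))
rep('blue',(H>100)&(H<125)&(S>120)&(V>60))
rep('yellow',(H>22)&(H<35)&(S>120)&(V>100))
rep('green',(H>45)&(H<85)&(S>100)&(V>60))
rep('red',((H<5)|(H>174))&(S>140)&(V>80))
m=box&(H>5)&(H<20)&(S>150)&(V>120); q=P[m][:,:2]; c=q.mean(0); w,e=np.linalg.eigh(np.cov((q-c).T)); print('handle axis',e[:,1],c)
mount=np.zeros_like(box); mount[228:252,178:206]=1; mm=mount&(P[...,2]>.008)&~m; print('mount',P[mm].min(0),P[mm].max(0),np.median(P[mm],0))
```

```text
orange 185 px 190.4 269.4 P [0.3982 0.2631 0.0273] [ 0.352  0.253 -0.   ] [0.445 0.274 0.034]
blue 120 px 243.7 221.6 P [0.523  0.1324 0.0358] [0.5   0.101 0.02 ] [0.548 0.155 0.055]
yellow 10 px 248.5 231.3 P [0.4995 0.1164 0.0288] [0.495 0.113 0.018] [0.505 0.12  0.036]
green 3 px 237.0 233.0 P [0.4964 0.1506 0.0095] [0.494 0.148 0.007] [0.499 0.154 0.011]
red 52 px 242.8 166.6 P [0.6494 0.1224 0.1362] [ 0.632  0.113 -0.002] [0.691 0.159 0.142]
handle axis [-0.99718364 -0.07499855] [0.3975111  0.26301257]
mount [ 0.3762082  -0.0608132   0.00882469] [0.50360949 0.30111106 1.06094185] [0.47530072 0.27189381 0.01499434]
```

View pics/crop1.png

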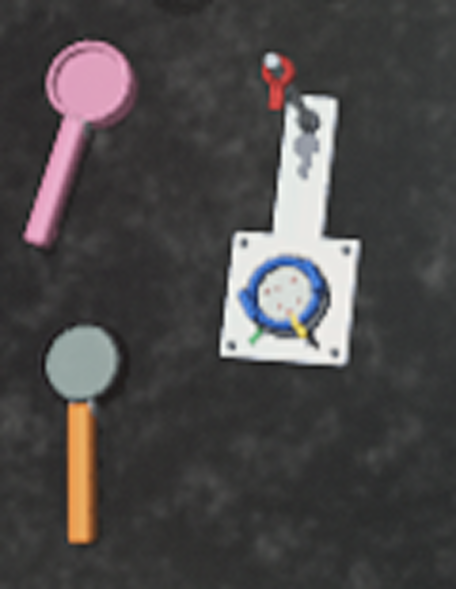

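```bash
cat >> h.py <<'E'
from scipy.spatial.transform import Rotation as Rn
def rows_to(target,yaw=None):
    """print shift in tool units to reach world TCP target; yaw = desired world yaw of tool y (mod pi)"""
    s=observe(); M=Rn.from_euler('xyz',s['tool_rot']).as_matrix()
    d=M.T@(np.array(target)-s['tool_pos'])/0.04
    y=np.arctan2(M[1,1],M[0,1]); out=dict(t=d.round(3))
    if yaw is not None:
        a=(y-yaw+np.pi/2)%np.pi-np.pi/2; out['roll']=round(np.degrees(a)/10,3)
    print(out,'yaw_y',round(y,3),'xaxis',M[:,0].round(3),'pos',s['tool_pos'].round(4),'q6',s['qpos'][5].round(2))
E
python3 - <<'E'
from h import *
rows_to([0.45,0.15,0.30],np.pi/2)
print(get_calibration('wrist'))
z=np.load('top0.npz'); pic,P=z['pic'],z['P']
hsv=cv2.cvtColor(pic,cv2.COLOR_RGB2HSV)
white=(hsv[...,1]<50)&(hsv[...,2]>150)&(P[...,2]<.02)&(P[...,2]>.0)
white[:, :220]=0; white[:,275:]=0; white[:170]=0; white[250:]=0
q=P[white][:,:2].astype(np.float32)
t=q[(q[:,0]>.575)]; print('tongue',np.polyfit(t[:,0],t[:,1],1),len(t))
pl=q[q[:,0]<.565]; print(cv2.minAreaRect(pl))
E
```

```text
{'t': array([ -1.203, -11.993, -11.803]), 'roll': np.float64(2.388)} yaw_y -1.154 xaxis [-0.     0.001 -1.   ] pos [ 0.2125 -0.4797  0.2511] q6 -0.15
{'vertical_fov': 66.72332761570318, 'cx': 319.6507694617022, 'cy': 203.2686990703895, 'T_tool_cam': array([[-6.72829024e-04, -3.07075426e-01,  9.51684943e-01,
        -1.33277954e-01],
       [ 9.99999604e-01,  3.47806740e-04,  8.19211932e-04,
        -5.82871568e-04],
       [-5.82562290e-04,  9.51685117e-01,  3.07075070e-01,
        -8.35971096e-02],
       [ 0.00000000e+00,  0.00000000e+00,  0.00000000e+00,
         1.00000000e+00]])}
tongue [-0.08935759  0.17843434] 409
((0.5235053300857544, 0.12931391596794128), (0.09073056280612946, 0.08658476918935776), 86.88098907470703)
```

Holder axis is about (0.523,0.129) with yaw about -0.09. The red slider is about 0.14 high. The crop confirms the orange loupe, with the pointer at the open black mark. Moving over the work, with the wrist camera on the robot side.

```bash
python3 -m crank '[{"fingers":1,"tx":-0.3,"ty":-0.8,"tz":-0.8,"roll":-1},{"fingers":1,"tx":-0.6,"ty":-1.6,"tz":-1.6,"roll":-2},{"fingers":1,"tx":-0.9,"ty":-2.4,"tz":-2.4,"roll":-3},{"fingers":1,"tx":-1.2,"ty":-3.2,"tz":-3.2,"roll":-4},{"fingers":1,"tx":-1.2,"ty":-4,"tz":-4,"roll":-5},{"fingers":1,"tx":-1.2,"ty":-4.8,"tz":-4.8,"roll":-6},{"fingers":1,"tx":-1.2,"ty":-5.5,"tz":-5.6,"roll":-7},{"fingers":1,"tx":-1.2,"ty":-6.2,"tz":-6.3,"roll":-8}]'
python3 -c "
from h import *
rows_to([.47,.18,.30],1.64)"
```

```text
time: 1.1
tool_pos: [0.3428, -0.1498, 0.2996]
tool_rot: [-2.749, 1.571, 2.212]
contact_force: [1.2, -0.6, -0.7]
opening: 0.0921
{'t': array([-0.01 ,  5.107, -7.212]), 'roll': np.float64(-7.975)} yaw_y 0.248 xaxis [-0.  0. -1.] pos [ 0.3428 -0.1498  0.2996] q6 -0.87
```

```bash
python3 -m crank '[{"fingers":1,"ty":0.6,"tz":-0.9,"roll":-1},{"fingers":1,"ty":1.3,"tz":-1.8,"roll":-2},{"fingers":1,"ty":1.9,"tz":-2.7,"roll":-3},{"fingers":1,"ty":2.6,"tz":-3.6,"roll":-4},{"fingers":1,"ty":3.2,"tz":-4.5,"roll":-5},{"fingers":1,"ty":3.8,"tz":-5.4,"roll":-6},{"fingers":1,"ty":4.5,"tz":-6.3,"roll":-7},{"fingers":1,"ty":5.1,"tz":-7.2,"roll":-8}]'
python3 -m crank '[{},{},{},{},{},{},{},{}]'
python3 - <<'E'
from h import *
print(observe()['opening'])
pic,d,P=cloud('wrist'); cv2.imwrite('pics/w1.png',pic[...,::-1]); np.savez('w1.npz',pic=pic,d=d,P=P)
rows_to([.5235,.1293,.2],2.09)
E
```

```text
0.09211745086926804
{'t': array([ 2.512,  6.102, -5.518]), 'roll': np.float64(7.497)} yaw_y 0.257 xaxis [ 0.001  0.003 -1.   ] pos [ 0.3434 -0.1465  0.2996] q6 -0.87invalid input at $[0]: expected keys fingers, tx, ty, tz, roll
invalid input at $[0]: expected keys fingers, tx, ty, tz, roll
```

View pics/w1.png

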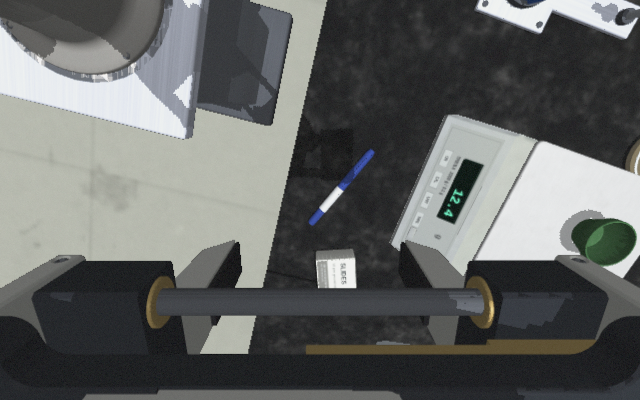

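All keys are required, so the arm stayed put and that picture shows only the intermediate pose. The gripper hides the lower part of the view, so I'll aim further out in x.

```bash
python3 -m crank '[{"fingers":1,"tx":0,"ty":1,"tz":-0.8,"roll":-1},{"fingers":1,"tx":0,"ty":2,"tz":-1.6,"roll":-2},{"fingers":1,"tx":0,"ty":3,"tz":-2.4,"roll":-3},{"fingers":1,"tx":0,"ty":4,"tz":-3.2,"roll":-4},{"fingers":1,"tx":0,"ty":5,"tz":-4,"roll":-5},{"fingers":1,"tx":0,"ty":6,"tz":-4.8,"roll":-6},{"fingers":1,"tx":0,"ty":7,"tz":-5.6,"roll":-7},{"fingers":1,"tx":0,"ty":8,"tz":-6.4,"roll":-8}]'
python3 -m crank '[{"fingers":1,"tx":0,"ty":0,"tz":0,"roll":0},{"fingers":1,"tx":0,"ty":0,"tz":0,"roll":0},{"fingers":1,"tx":0,"ty":0,"tz":0,"roll":0},{"fingers":1,"tx":0,"ty":0,"tz":0,"roll":0},{"fingers":1,"tx":0,"ty":0,"tz":0,"roll":0},{"fingers":1,"tx":0,"ty":0,"tz":0,"roll":0},{"fingers":1,"tx":0,"ty":0,"tz":0,"roll":0},{"fingers":1,"tx":0,"ty":0,"tz":0,"roll":0}]'
python3 - <<'E'
from h import *
pic,d,P=cloud('wrist'); cv2.imwrite('pics/w2.png',pic[...,::-1]); np.savez('w2.npz',pic=pic,d=d,P=P)
rows_to([.5235,.1293,.2],2.09)
E
```

```text
time: 2.15
tool_pos: [0.5926, 0.1752, 0.2992]
tool_rot: [-2.72, 1.57, -2.647]
contact_force: [1.5, -0.3, -0.4]
opening: 0.0915
time: 3.15
tool_pos: [0.5918, 0.174, 0.2997]
tool_rot: [-1.898, 1.571, -1.831]
contact_force: [-1.0, -0.2, -0.6]
opening: 0.092
{'t': array([ 2.491, -1.001, -1.78 ]), 'roll': np.float64(-2.587)} yaw_y 1.639 xaxis [-0. -0. -1.] pos [0.5918 0.1741 0.2996] q6 -1.48
```

View pics/w2.png

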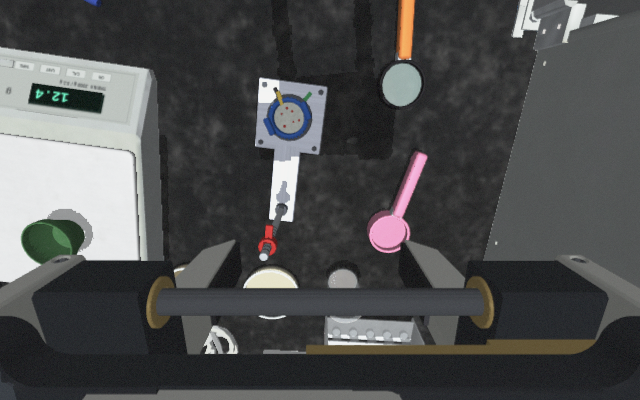

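Wrist view: holder and ring at (290,117), yellow pointer at (278,95) beside the black mark, green mark at (307,97), red slider at (268,238), orange loupe lens at (402,84), pink one at (388,230).

```bash
cat > meas.py <<'E'
from h import *
def masks(pic):
    hsv=cv2.cvtColor(pic,cv2.COLOR_RGB2HSV); H,S,V=[hsv[...,i].astype(int) for i in range(3)]
    return dict(orange=(H>5)&(H<20)&(S>150)&(V>120),blue=(H>100)&(H<125)&(S>110)&(V>50),yellow=(H>20)&(H<35)&(S>120)&(V>90),green=(H>45)&(H<85)&(S>100)&(V>60),red=((H<5)|(H>174))&(S>140)&(V>70)),H,S,V
E
python3 - <<'E'
from meas import *
z=np.load('w2.npz'); pic,d,P=z['pic'],z['d'],z['P']
m,H,S,V=masks(pic)
B=np.zeros((400,640),bool); B[70:260,245:335]=1
for k in('blue','yellow','green','red'):
    q=P[m[k]&B&(d>0)]; print(k,len(q),np.median(q,0).round(4),q.min(0).round(4),q.max(0).round(4))
# ring top rim & lugs
zz=P[...,2]
q=P[m['blue']&B]; lug=q[q[:,2]>.045]; print('lug tops',len(lug)); 
if len(lug):
    km=cv2.kmeans(lug[:,:2].astype(np.float32),2,None,(3,50,1e-5),5,0); print(km[2], 'mid',km[2].mean(0), 'yaw', np.arctan2(*(km[2][1]-km[2][0])[::-1]))
rim=q[(q[:,2]>.033)&(q[:,2]<.039)][:,:2]
A=np.c_[2*rim,np.ones(len(rim))]; s=np.linalg.lstsq(A,(rim**2).sum(1),rcond=None)[0]; print('rim circle',s[:2],np.sqrt(s[2]+s[:2]@s[:2]),len(rim))
pl=B&(zz>.004)&(zz<.012)&(d>0); n=cv2.connectedComponents(pl.astype(np.uint8))
L=n[1]; big=np.argmax(np.bincount(L[L>0])); q=P[L==big]; x=q[q[:,0]<.575]
print('plate',cv2.minAreaRect(x[:,:2].astype(np.float32)), q[:,2].mean())
t=q[(q[:,0]>.58)&(q[:,0]<.64)]; 
bins=np.arange(.58,.64,.004); c=[(b,(t[(t[:,0]>=b)&(t[:,0]<b+.004),1].min()+t[(t[:,0]>=b)&(t[:,0]<b+.004),1].max())/2) for b in bins if ((t[:,0]>=b)&(t[:,0]<b+.004)).any()]
print('tongue centre',np.polyfit(*np.array(c).T,1))
# sample
w=B&(S<60)&(V>120)&(zz>.015)&(zz<.03); w[:95]=0;w[140:]=0; (u,r)=cv2.minEnclosingCircle(np.argwhere(w).astype(np.float32)); print('sample',P[w].mean(0),u,r)
# red points list
q=P[m['red']&B]; q=q[q[:,2]>.05]; o=np.argsort(q[:,0]); print('red pts',len(q)); print(q[o][::max(1,len(q)//25)].round(4))
# loupe
o=m['orange']&(np.arange(640)>370)[None]&(np.arange(400)<75)[:,None]; q=P[o&(zz>.02)]; c=q[:,:2].mean(0); w_,e=np.linalg.eigh(np.cov((q[:,:2]-c).T)); print('handle',c,e[:,1],np.median(q[:,2]),q.min(0),q.max(0))
R=np.zeros_like(B);R[60:112,375:428]=1; a=P[R&(zz>.008)&~m['orange']]; print('mount',a.min(0),a.max(0),(a.min(0)+a.max(0))/2); top=a[a[:,2]>.018]; print(cv2.minEnclosingCircle(top[:,:2].astype(np.float32)) if len(top) else 0, np.median(a[:,2]))
E
```

```text
blue 660 [0.5284 0.1273 0.0365] [0.5004 0.102  0.019 ] [0.5526 0.1585 0.0523]
yellow 47 [0.5015 0.118  0.0303] [0.4941 0.1117 0.0096] [0.5099 0.1219 0.0384]
green 28 [0.4977 0.1513 0.0097] [0.4925 0.1474 0.0076] [0.5041 0.155  0.0203]
red 284 [0.6481 0.1237 0.1363] [ 0.5175  0.1085 -0.0006] [0.7369 0.1334 0.1403]
lug tops 199
[[0.51494753 0.15159075]
 [0.5365905  0.10812306]] mid [0.525769   0.12985691] yaw -1.1088223
rim circle [0.52606784 0.12989047] 0.022509169006882 369
plate ((0.528471827507019, 0.12889505922794342), (0.09031280130147934, 0.09428539127111435), 86.6866455078125) 0.008366970082708227
tongue centre [-0.05139571  0.15586511]
sample [0.52606344 0.12905137 0.02240113] (117.5, 288.0) 23.754045486450195
red pts 280
[[0.5086 0.169  0.4329]
 [0.6328 0.1226 0.1354]
 [0.6342 0.1226 0.1348]
 [0.6359 0.1269 0.1355]
 [0.6376 0.1216 0.1349]
 [0.6389 0.1205 0.1348]
 [0.641  0.1227 0.1349]
 [0.6423 0.1195 0.135 ]
 [0.6441 0.1219 0.136 ]
 [0.6458 0.1217 0.1348]
 [0.6469 0.1181 0.1328]
 [0.6471 0.1276 0.1386]
 [0.6478 0.1233 0.1377]
 [0.6483 0.116  0.1327]
 [0.649  0.1278 0.1394]
 [0.6496 0.1173 0.1397]
 [0.6502 0.1292 0.1341]
 [0.6508 0.1152 0.1399]
 [0.6518 0.1298 0.1382]
 [0.653  0.1277 0.1385]
 [0.6539 0.131  0.1387]
 [0.6554 0.1299 0.1381]
 [0.6563 0.1279 0.1389]
 [0.6581 0.1162 0.1394]
 [0.6601 0.1268 0.1386]
 [0.6621 0.127  0.1392]]
handle [0.41429625 0.26434659] [-0.99528349 -0.0970091 ] 0.027921067390237753 [0.38474574 0.25454398 0.02320359] [0.44659018 0.27521931 0.03109303]
mount [0.44729533 0.16903222 0.0083146 ] [0.50858442 0.29999114 0.43294109] [0.47793988 0.23451168 0.22062785]
((0.48987942934036255, 0.23447906970977783), 0.06816738098859787) 0.014801219676652488
```

Measured: axis (0.526,0.130), lug line yaw about 2.03 to 2.1. Moving above the lugs.

```bash
python3 -m crank '[{"fingers":1,"tx":0.5,"ty":-0.3,"tz":-0.6,"roll":-0.8},{"fingers":1,"tx":1,"ty":-0.7,"tz":-1.2,"roll":-1.6},{"fingers":1,"tx":2,"ty":-0.99,"tz":-1.72,"roll":-2.4},{"fingers":1,"tx":3,"ty":-0.99,"tz":-1.72,"roll":-2.4},{"fingers":1,"tx":4,"ty":-0.99,"tz":-1.72,"roll":-2.4},{"fingers":1,"tx":4.4,"ty":-0.99,"tz":-1.72,"roll":-2.4},{"fingers":1,"tx":4.5,"ty":-0.99,"tz":-1.72,"roll":-2.4},{"fingers":1,"tx":4.5,"ty":-0.99,"tz":-1.72,"roll":-2.4}]'
python3 - <<'E'
from h import *
rows_to([.526,.1298,.05],2.06)
E
```

```text
time: 4.2
tool_pos: [0.5267, 0.13, 0.1207]
tool_rot: [-0.44, 1.569, 0.047]
contact_force: [-0.3, 0.5, -0.3]
opening: 0.0918
{'t': array([ 1.768,  0.005, -0.02 ]), 'roll': np.float64(-0.014)} yaw_y 2.058 xaxis [ 0.002  0.    -1.   ] pos [0.5267 0.13   0.1207] q6 -1.96
```

```bash
python3 -m crank '[{"fingers":1,"tx":0.6,"ty":0,"tz":0,"roll":0},{"fingers":1,"tx":1.2,"ty":0,"tz":0,"roll":0},{"fingers":1,"tx":1.6,"ty":0,"tz":0,"roll":0},{"fingers":1,"tx":1.75,"ty":0,"tz":0,"roll":0},{"fingers":0.4,"tx":1.75,"ty":0,"tz":0,"roll":0},{"fingers":0.1,"tx":1.75,"ty":0,"tz":0,"roll":0},{"fingers":0.1,"tx":1.75,"ty":0,"tz":0,"roll":0},{"fingers":0.1,"tx":1.75,"ty":0,"tz":0,"roll":0}]' 20
python3 -m crank '[{"fingers":0.1,"tx":0,"ty":0,"tz":0,"roll":0},{"fingers":0.1,"tx":0,"ty":0,"tz":0,"roll":0},{"fingers":0.1,"tx":0,"ty":0,"tz":0,"roll":0},{"fingers":0.1,"tx":0,"ty":0,"tz":0,"roll":0},{"fingers":0.1,"tx":0,"ty":0,"tz":0,"roll":0},{"fingers":0.1,"tx":0,"ty":0,"tz":0,"roll":0},{"fingers":0.1,"tx":0,"ty":0,"tz":0,"roll":0},{"fingers":0.1,"tx":0,"ty":0,"tz":0,"roll":0}]' 20
python3 - <<'E'
from h import *
rows_to([.526,.1298,.05],0.90); print(observe()['torque'])
E
```

```text
time: 5.2
tool_pos: [0.5263, 0.1297, 0.0501]
tool_rot: [-0.781, 1.569, -0.294]
contact_force: [7.1, -12.6, 2.3]
opening: 0.0563
time: 6.2
tool_pos: [0.5265, 0.1295, 0.0501]
tool_rot: [-0.843, 1.569, -0.356]
contact_force: [2.4, -5.0, 3.6]
opening: 0.0558
{'t': array([ 0.003,  0.013, -0.006]), 'roll': np.float64(6.632)} yaw_y 2.057 xaxis [ 0.001 -0.001 -1.   ] pos [0.5265 0.1295 0.0501] q6 -1.96
[-0.62320404 -0.41703334  0.01201783]
```

Gripped squarely at 56 mm. Turning clockwise.

```bash
python3 -m crank '[{"fingers":0.1,"tx":0,"ty":0,"tz":0,"roll":0.5},{"fingers":0.1,"tx":0,"ty":0,"tz":0,"roll":1},{"fingers":0.1,"tx":0,"ty":0,"tz":0,"roll":1.5},{"fingers":0.1,"tx":0,"ty":0,"tz":0,"roll":2},{"fingers":0.1,"tx":0,"ty":0,"tz":0,"roll":2.5},{"fingers":0.1,"tx":0,"ty":0,"tz":0,"roll":3},{"fingers":0.1,"tx":0,"ty":0,"tz":0,"roll":3.5},{"fingers":0.1,"tx":0,"ty":0,"tz":0,"roll":4}]'
python3 -m crank '[{"fingers":0.1,"tx":0,"ty":0,"tz":0,"roll":0.5},{"fingers":0.1,"tx":0,"ty":0,"tz":0,"roll":1},{"fingers":0.1,"tx":0,"ty":0,"tz":0,"roll":1.5},{"fingers":0.1,"tx":0,"ty":0,"tz":0,"roll":2},{"fingers":0.1,"tx":0,"ty":0,"tz":0,"roll":2.4},{"fingers":0.1,"tx":0,"ty":0,"tz":0,"roll":2.65},{"fingers":0.1,"tx":0,"ty":0,"tz":0,"roll":2.65},{"fingers":0.1,"tx":0,"ty":0,"tz":0,"roll":2.65}]'
python3 - <<'E'
from h import *
rows_to([.526,.1298,.05],0.90); print(observe()['torque'])
E
```

```text
time: 7.2
tool_pos: [0.5265, 0.1293, 0.0501]
tool_rot: [-0.267, 1.569, -0.482]
contact_force: [2.6, -6.2, 3.5]
opening: 0.0559
time: 8.2
tool_pos: [0.5262, 0.1294, 0.0501]
tool_rot: [-0.054, 1.57, -0.728]
contact_force: [1.6, -6.3, 5.2]
opening: 0.0561
{'t': array([ 0.003,  0.005, -0.012]), 'roll': np.float64(-0.015)} yaw_y 0.897 xaxis [ 0.001 -0.001 -1.   ] pos [0.5262 0.1294 0.0501] q6 -0.8
[-0.85135058 -0.34756114  0.23173628]
```

```bash
python3 -m crank '[{"fingers":1,"tx":0,"ty":0,"tz":0,"roll":0},{"fingers":1,"tx":0,"ty":0,"tz":0,"roll":0},{"fingers":1,"tx":0,"ty":0,"tz":0,"roll":0},{"fingers":1,"tx":0,"ty":0,"tz":0,"roll":0},{"fingers":1,"tx":0,"ty":0,"tz":0,"roll":0},{"fingers":1,"tx":-0.8,"ty":0,"tz":0,"roll":0},{"fingers":1,"tx":-2,"ty":0,"tz":0,"roll":0},{"fingers":1,"tx":-3.2,"ty":0,"tz":0,"roll":0}]'
python3 -m crank '[{"fingers":1,"tx":-1,"ty":0,"tz":0,"roll":0},{"fingers":1,"tx":-2,"ty":0,"tz":0,"roll":0},{"fingers":1,"tx":-2,"ty":0,"tz":0,"roll":0},{"fingers":1,"tx":-2,"ty":0,"tz":0,"roll":0},{"fingers":1,"tx":-2,"ty":0,"tz":0,"roll":0},{"fingers":1,"tx":-2,"ty":0,"tz":0,"roll":0},{"fingers":1,"tx":-2,"ty":0,"tz":0,"roll":0},{"fingers":1,"tx":-2,"ty":0,"tz":0,"roll":0}]'
python3 - <<'E'
from meas import *
pic,d,P=cloud('wrist'); np.savez('w3.npz',pic=pic,d=d,P=P)
c=get_calibration('wrist'); s=observe(); T=np.eye(4); T[:3,:3]=Rn.from_euler('xyz',s['tool_rot']).as_matrix();T[:3,3]=s['tool_pos']
p=np.linalg.inv(T@np.array(c['T_tool_cam']))@[.526,.13,.03,1]; f,cx,cy=K(c); u,v=int(f*p[0]/p[2]+cx),int(f*p[1]/p[2]+cy); print(u,v)
v0,u0=max(v-60,0),max(u-80,0)
cv2.imwrite('pics/w3.png',cv2.resize(pic[v0:v0+120,u0:u0+160,::-1],None,fx=5,fy=5,interpolation=cv2.INTER_CUBIC))
m,H,S,V=masks(pic)
B=np.zeros((400,640),bool); B[v0:v0+120,u0:u0+160]=1; B&=(np.hypot(P[...,0]-.526,P[...,1]-.13)<.06)&(P[...,2]<.06)
ax=np.array([.526,.1297])
q=P[B&m['blue']]; rim=q[(q[:,2]>.033)&(q[:,2]<.039)][:,:2]
A=np.c_[2*rim,np.ones(len(rim))]; s_=np.linalg.lstsq(A,(rim**2).sum(1),rcond=None)[0]; print('rim',s_[:2],np.sqrt(s_[2]+s_[:2]@s_[:2]))
w=B&(S<60)&(V>120)&(P[...,2]>.017)&(P[...,2]<.028);w&=np.hypot(P[...,0]-.526,P[...,1]-.13)<.021; print('sample',P[w].mean(0))
for k in('yellow','green'):
    q=P[B&m[k]]; print(k,len(q),q.mean(0).round(4),'ang',np.arctan2(*(q.mean(0)[:2]-ax)[::-1]))
E
```

```text
time: 9.2
tool_pos: [0.5256, 0.1298, 0.1789]
tool_rot: [-2.321, 1.57, -2.995]
contact_force: [1.1, -0.1, -0.9]
opening: 0.0916
time: 10.2
tool_pos: [0.5258, 0.1299, 0.2575]
tool_rot: [-2.036, 1.57, -2.71]
contact_force: [-0.5, -0.3, -0.9]
opening: 0.092
319 177
rim [0.52548978 0.12989261] 0.02233949995512575
sample [0.52700473 0.12869014 0.022495  ]
yellow 52 [0.5044 0.1469 0.0325] ang 2.468751491590278
green 20 [0.4963 0.1526 0.0095] ang 2.486345611053761
```

View pics/w3.png

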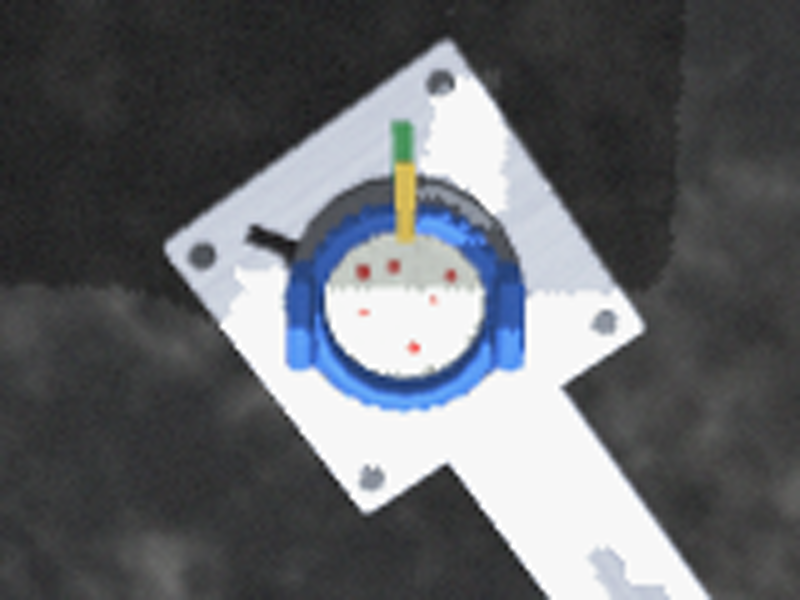

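The crop shows the yellow pointer (405,200) in line with the green mark (402,140), so the ring is locked. Next I'll look at the red pointer from the side to get its height.

```bash
python3 -m crank '[{"fingers":1,"tx":0,"ty":1,"tz":0.2,"roll":-0.8},{"fingers":1,"tx":0,"ty":2,"tz":0.4,"roll":-1.6},{"fingers":1,"tx":0,"ty":3,"tz":0.6,"roll":-2.4},{"fingers":1,"tx":0,"ty":4,"tz":0.8,"roll":-3.2},{"fingers":1,"tx":0,"ty":4.9,"tz":1,"roll":-4.2},{"fingers":1,"tx":0.8,"ty":4.9,"tz":1,"roll":-4.2},{"fingers":1,"tx":1.6,"ty":4.9,"tz":1,"roll":-4.2},{"fingers":1,"tx":1.7,"ty":4.9,"tz":1,"roll":-4.2}]'
python3 -m crank '[{"fingers":1,"tx":0,"ty":0,"tz":0,"roll":0},{"fingers":1,"tx":0,"ty":0,"tz":0,"roll":0},{"fingers":1,"tx":0,"ty":0,"tz":0,"roll":0},{"fingers":1,"tx":0,"ty":0,"tz":0,"roll":0},{"fingers":1,"tx":0,"ty":0,"tz":0,"roll":0},{"fingers":1,"tx":0,"ty":0,"tz":0,"roll":0},{"fingers":1,"tx":0,"ty":0,"tz":0,"roll":0},{"fingers":1,"tx":0,"ty":0,"tz":0,"roll":0}]'
python3 - <<'E'
from meas import *
print(observe()['tool_pos'])
pic,d,P=cloud('wrist'); np.savez('w4.npz',pic=pic,d=d,P=P)
m,H,S,V=masks(pic)
B=(np.abs(P[...,0]-.645)<.04)&(np.abs(P[...,1]-.122)<.03)&(P[...,2]>.09)&(P[...,2]<.2)&m['red']
v,u=np.nonzero(B); print(len(v),u.min(),u.max(),v.min(),v.max())
q=P[B]
for a in np.arange(.628,.662,.003):
    k=q[(q[:,0]>=a)&(q[:,0]<a+.003)]
    if len(k): print(a.round(3),len(k),k.min(0).round(4),k.max(0).round(4))
uc,vc=(u.min()+u.max())//2,(v.min()+v.max())//2; v0,u0=max(vc-45,0),max(uc-60,0)
cv2.imwrite('pics/w4.png',cv2.resize(pic[v0:v0+90,u0:u0+120,::-1],None,fx=6,fy=6,interpolation=cv2.INTER_CUBIC)); print(u0,v0)
E
```

```text
time: 11.25
tool_pos: [0.6782, 0.2577, 0.1865]
tool_rot: [-2.924, 1.565, -2.865]
contact_force: [-1.1, 0.0, 0.6]
opening: 0.0919
time: 12.25
tool_pos: [0.6794, 0.258, 0.1896]
tool_rot: [-2.245, 1.571, -2.186]
contact_force: [-0.4, -0.1, 0.0]
opening: 0.0916
[0.6794393  0.25801282 0.18963511]
1045 91 131 153 206
0.631 55 [0.6319 0.1202 0.1318] [0.6339 0.1281 0.1365]
0.634 69 [0.634  0.1192 0.133 ] [0.6369 0.1278 0.1368]
0.637 72 [0.637  0.1193 0.1321] [0.64   0.1277 0.1371]
0.64 69 [0.64   0.1191 0.1321] [0.6429 0.1277 0.1368]
0.643 73 [0.643  0.1189 0.1312] [0.646  0.1281 0.1361]
0.646 152 [0.6461 0.1172 0.128 ] [0.649  0.1297 0.1401]
0.649 164 [0.649  0.1141 0.1285] [0.652  0.1318 0.1407]
0.652 111 [0.652  0.1128 0.1277] [0.655  0.1327 0.1404]
0.655 79 [0.655  0.1265 0.1278] [0.6579 0.1325 0.1402]
0.658 85 [0.658  0.1235 0.1279] [0.6609 0.132  0.1441]
0.661 87 [0.6611 0.1182 0.1295] [0.664  0.1312 0.1404]
51 134
```

View pics/w4.png

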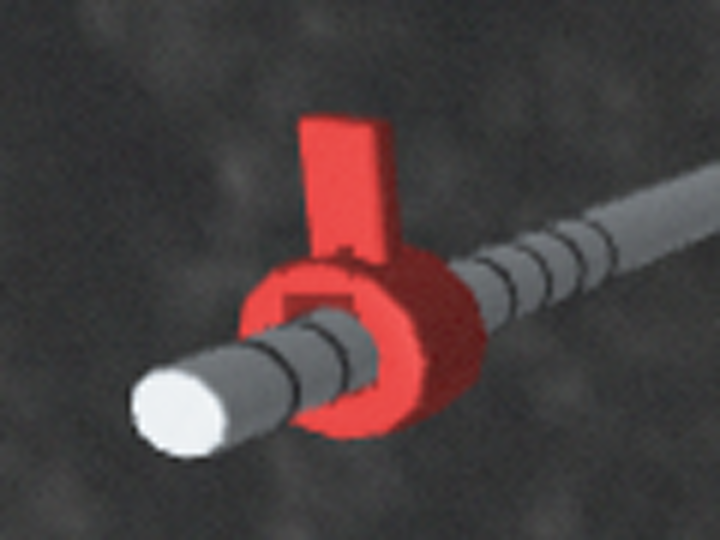

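The pointer is a flat bar, about 0.1325 to 0.136 high, and the collar is centred at 0.134. I take the focal height as 0.134. Before going to the loupe I'll check clearance to the grey cabinet on the left.

Run:
```python
from meas import *
for f in('w2','top0','w4'):
    z=np.load(f+'.npz'); P=z['P']; d=z['d']
    k=(d>0)&(P[...,1]>.29)&(P[...,1]<.6)&(P[...,2]>.03)&(P[...,0]>.2)&(P[...,0]<.62)&(P[...,2]<.6); q=P[k]; print(f,len(q), np.percentile(q,[0,1,5,50],axis=0).round(3) if len(q) else '')
rows_to([.49,.268,.25],1.65)
z=np.load('w4.npz');q=z['P'][masks(z['pic'])[0]['red']&(abs(z['P'][...,0]-.638)<.005)&(abs(z['P'][...,1]-.124)<.01)];print(np.percentile(q[:,2],[2,25,50,75,98]))
```

```text
w2 30579 [[0.378 0.295 0.03 ]
 [0.391 0.396 0.034]
 [0.397 0.41  0.05 ]
 [0.517 0.416 0.136]]
top0 18693 [[0.348 0.297 0.03 ]
 [0.351 0.398 0.037]
 [0.361 0.399 0.08 ]
 [0.492 0.416 0.345]]
w4 20389 [[0.506 0.296 0.03 ]
 [0.516 0.415 0.045]
 [0.526 0.415 0.053]
 [0.574 0.416 0.116]]
{'t': array([-1.509,  0.528, -4.713]), 'roll': np.float64(-0.116)} yaw_y 1.63 xaxis [-0. -0. -1.] pos [0.6794 0.258  0.1896] q6 -1.37
[0.13254788 0.13455868 0.13505875 0.13561551 0.13657448]
```

```bash
python3 -m crank '[{"fingers":1,"tx":-0.8,"ty":0,"tz":-0.3,"roll":0},{"fingers":1,"tx":-1.5,"ty":0.2,"tz":-1.2,"roll":0},{"fingers":1,"tx":-1.5,"ty":0.4,"tz":-2.2,"roll":0},{"fingers":1,"tx":-1.5,"ty":0.5,"tz":-3.2,"roll":0},{"fingers":1,"tx":-1.5,"ty":0.5,"tz":-4.2,"roll":0},{"fingers":1,"tx":-1.5,"ty":0.5,"tz":-4.7,"roll":0},{"fingers":1,"tx":-1.5,"ty":0.5,"tz":-4.7,"roll":0},{"fingers":1,"tx":-1.5,"ty":0.5,"tz":-4.7,"roll":0}]'
python3 -m crank '[{"fingers":1,"tx":0,"ty":0,"tz":0,"roll":0},{"fingers":1,"tx":0,"ty":0,"tz":0,"roll":0},{"fingers":1,"tx":0,"ty":0,"tz":0,"roll":0},{"fingers":1,"tx":0,"ty":0,"tz":0,"roll":0},{"fingers":1,"tx":0,"ty":0,"tz":0,"roll":0},{"fingers":1,"tx":0,"ty":0,"tz":0,"roll":0},{"fingers":1,"tx":0,"ty":0,"tz":0,"roll":0},{"fingers":1,"tx":0,"ty":0,"tz":0,"roll":0}]'
cat >> meas.py <<'E'
def loupe(pic,d,P,zlo,zhi):
    """handle top centre line + mount rim circle"""
    m,H,S,V=masks(pic)
    o=m['orange']&(d>0)&(P[...,2]>zlo+.0225)&(P[...,2]<zlo+.033); n,L,st,_=cv2.connectedComponentsWithStats(o.astype(np.uint8)); o=L==1+np.argmax(st[1:,4])
    q=P[o]; c=np.median(q,0); w,e=np.linalg.eigh(np.cov((q[:,:2]-q[:,:2].mean(0)).T)); a=e[:,1]*np.sign(e[0,1])
    t=(q[:,:2]-q[:,:2].mean(0))@a; mid=q[:,:2].mean(0)+a*(t.min()+t.max())/2
    pl=np.linalg.lstsq(np.c_[q[:,:2]-mid,np.ones(len(q))],q[:,2],rcond=None)[0]
    print('handle mid',mid,'len',np.ptp(t),'yaw',np.arctan2(a[1],a[0]),'top z',np.median(q[:,2]),'slope',pl[:2],len(q))
    est=mid+a*.0765
    r=np.hypot(P[...,0]-est[0],P[...,1]-est[1]); k=(d>0)&(r<.036)&(P[...,2]>zlo+.02)&(P[...,2]<zlo+.028)&~m['orange']
    rim=P[k]; rr=r[k]; A=np.c_[2*rim[:,:2],np.ones(len(rim))]; s=np.linalg.lstsq(A,(rim[:,:2]**2).sum(1),rcond=None)[0]
    print('pred lens',est,'rim fit',s[:2],'R',np.sqrt(s[2]+s[:2]@s[:2]),'encl',cv2.minEnclosingCircle(rim[:,:2].astype(np.float32)),len(rim),'rim z',np.median(rim[:,2]))
    g=(r<.02)&(d>0); gp=P[g&(P[...,2]>zlo-.01)]; print('glass z',np.percentile(gp[:,2],[5,50,95]))
E
python3 - <<'E'
from meas import *
pic,d,P=cloud('wrist'); np.savez('w5.npz',pic=pic,d=d,P=P); loupe(pic,d,P,0,0)
E
```

```text
time: 13.3
tool_pos: [0.4915, 0.267, 0.2499]
tool_rot: [0.107, 1.57, 0.166]
contact_force: [1.5, -0.2, -0.4]
opening: 0.0915
time: 14.3
tool_pos: [0.4906, 0.2669, 0.2497]
tool_rot: [-0.818, 1.571, -0.759]
contact_force: [0.7, -0.2, -0.8]
opening: 0.0917
handle mid [0.39947928 0.26396728] len 0.09358161954106352 yaw 0.0866782748847108 top z 0.027933907133975838 slope [ 0.00989819 -0.01847376] 954
pred lens [0.47569209 0.27058986] rim fit [0.4756811  0.27069493] R 0.02775646064437721 encl ((0.47356122732162476, 0.2706468105316162), 0.032347727566957474) 528 rim z 0.024115755722387777
glass z [0.01473965 0.32604099 0.33506005]
```

```bash
python3 -m crank '[{"fingers":1,"tx":0.5,"ty":0,"tz":-0.7,"roll":-0.16},{"fingers":1,"tx":1,"ty":0.06,"tz":-1.4,"roll":-0.16},{"fingers":1,"tx":1.8,"ty":0.06,"tz":-2,"roll":-0.16},{"fingers":1,"tx":2.7,"ty":0.06,"tz":-2.16,"roll":-0.16},{"fingers":1,"tx":3.6,"ty":0.06,"tz":-2.16,"roll":-0.16},{"fingers":1,"tx":4.2,"ty":0.06,"tz":-2.16,"roll":-0.16},{"fingers":1,"tx":4.4,"ty":0.06,"tz":-2.16,"roll":-0.16},{"fingers":1,"tx":4.4,"ty":0.06,"tz":-2.16,"roll":-0.16}]' 35
python3 - <<'E'
from h import *
rows_to([.404,.2644,.030],1.6575)
E
```

```text
time: 15.35
tool_pos: [0.4044, 0.2642, 0.0738]
tool_rot: [-2.198, 1.571, -2.111]
contact_force: [0.2, 0.6, 0.1]
opening: 0.0919
{'t': array([ 1.095,  0.005, -0.009]), 'roll': np.float64(0.001)} yaw_y 1.658 xaxis [-0. -0. -1.] pos [0.4044 0.2642 0.0738] q6 -1.24
```

```bash
python3 -m crank '[{"fingers":1,"tx":0.5,"ty":0,"tz":0,"roll":0},{"fingers":1,"tx":0.9,"ty":0,"tz":0,"roll":0},{"fingers":1,"tx":1.1,"ty":0,"tz":0,"roll":0},{"fingers":1,"tx":1.1,"ty":0,"tz":0,"roll":0},{"fingers":-0.3,"tx":1.1,"ty":0,"tz":0,"roll":0},{"fingers":-0.5,"tx":1.1,"ty":0,"tz":0,"roll":0},{"fingers":-0.7,"tx":1.1,"ty":0,"tz":0,"roll":0},{"fingers":-1,"tx":1.1,"ty":0,"tz":0,"roll":0}]' 35
python3 -m crank '[{"fingers":-1,"tx":0,"ty":0,"tz":0,"roll":0},{"fingers":-1,"tx":0,"ty":0,"tz":0,"roll":0},{"fingers":-1,"tx":0,"ty":0,"tz":0,"roll":0},{"fingers":-1,"tx":0,"ty":0,"tz":0,"roll":0},{"fingers":-1,"tx":0,"ty":0,"tz":0,"roll":0},{"fingers":-1,"tx":0,"ty":0,"tz":0,"roll":0},{"fingers":-1,"tx":0,"ty":0,"tz":0,"roll":0},{"fingers":-1,"tx":0,"ty":0,"tz":0,"roll":0}]' 35
python3 - <<'E'
from h import *
rows_to([.404,.2644,.16],1.6575)
E
```

```text
time: 16.35
tool_pos: [0.4043, 0.2642, 0.0298]
tool_rot: [-0.043, 1.571, 0.044]
contact_force: [0.6, -0.4, -0.1]
opening: 0.0563
time: 17.35
tool_pos: [0.4042, 0.2642, 0.0297]
tool_rot: [-1.801, 1.571, -1.714]
contact_force: [-0.6, 0.4, 0.0]
opening: 0.0161
{'t': array([-3.258,  0.006, -0.004]), 'roll': np.float64(0.001)} yaw_y 1.658 xaxis [-0. -0. -1.] pos [0.4042 0.2642 0.0297] q6 -1.24
```

Gripped at 16.1 mm. Lifting, then moving across.

```bash
python3 -m crank '[{"fingers":-1,"tx":-0.2,"ty":0,"tz":0,"roll":0},{"fingers":-1,"tx":-0.6,"ty":0,"tz":0,"roll":0},{"fingers":-1,"tx":-1.2,"ty":0,"tz":0,"roll":0},{"fingers":-1,"tx":-1.8,"ty":0,"tz":0,"roll":0},{"fingers":-1,"tx":-2.4,"ty":0,"tz":0,"roll":0},{"fingers":-1,"tx":-2.8,"ty":0,"tz":0,"roll":0},{"fingers":-1,"tx":-3.05,"ty":0,"tz":0,"roll":0},{"fingers":-1,"tx":-3.05,"ty":0,"tz":0,"roll":0}]' 35
python3 -m crank '[{"fingers":-1,"tx":0,"ty":-0.3,"tz":0.1,"roll":0},{"fingers":-1,"tx":0,"ty":-0.9,"tz":0.25,"roll":0},{"fingers":-1,"tx":0,"ty":-1.6,"tz":0.4,"roll":0},{"fingers":-1,"tx":0,"ty":-2.3,"tz":0.6,"roll":0},{"fingers":-1,"tx":0,"ty":-2.9,"tz":0.75,"roll":0},{"fingers":-1,"tx":0,"ty":-3.3,"tz":0.9,"roll":0},{"fingers":-1,"tx":0,"ty":-3.55,"tz":0.95,"roll":0},{"fingers":-1,"tx":0,"ty":-3.62,"tz":0.95,"roll":0}]' 35
python3 -m crank '[{"fingers":-1,"tx":0,"ty":0,"tz":0,"roll":0},{"fingers":-1,"tx":0,"ty":0,"tz":0,"roll":0},{"fingers":-1,"tx":0,"ty":0,"tz":0,"roll":0},{"fingers":-1,"tx":0,"ty":0,"tz":0,"roll":0},{"fingers":-1,"tx":0,"ty":0,"tz":0,"roll":0},{"fingers":-1,"tx":0,"ty":0,"tz":0,"roll":0},{"fingers":-1,"tx":0,"ty":0,"tz":0,"roll":0},{"fingers":-1,"tx":0,"ty":0,"tz":0,"roll":0}]' 35
python3 - <<'E'
from meas import *
rows_to([.4545,.1233,.1517],1.6575)
for n in('wrist','top'):
    pic,d,P=cloud(n); np.savez(f'f_{n}.npz',pic=pic,d=d,P=P); 
    print(n)
    try: loupe(pic,d,P,.122,0)
    except Exception as e: print(e)
    cv2.imwrite(f'pics/f_{n}.png',pic[...,::-1])
E
```

```text
time: 18.35
tool_pos: [0.4044, 0.2643, 0.1523]
tool_rot: [0.255, 1.57, 0.342]
contact_force: [-0.9, 1.0, -0.6]
opening: 0.0156
time: 19.35
tool_pos: [0.4546, 0.1229, 0.1515]
tool_rot: [3.127, 1.57, -3.07]
contact_force: [-0.8, 0.1, -1.0]
opening: 0.0156
time: 20.35
tool_pos: [0.4546, 0.1232, 0.1517]
tool_rot: [-1.57, 1.571, -1.483]
contact_force: [-0.6, 0.2, -0.7]
opening: 0.0157
{'t': array([-0.   ,  0.002, -0.003]), 'roll': np.float64(0.001)} yaw_y 1.658 xaxis [ 0. -0. -1.] pos [0.4546 0.1232 0.1517] q6 -1.56
wrist
handle mid [0.43226996 0.12173962] len 0.059065490768433884 yaw 0.08913702430863489 top z 0.14992142476716047 slope [ 0.01108335 -0.01146872] 3465
pred lens [0.50846625 0.12854958] rim fit [0.49296935 0.12707687] R 0.009786927123862423 encl ((0.49240612983703613, 0.12672041356563568), 0.01619848795235157) 401 rim z 0.14901969370541782
glass z [0.12978168 0.14491236 0.1504537 ]
top
handle mid [0.41248426 0.11881932] len 0.016237326032182597 yaw 0.019110655426938766 top z 0.14974577363363328 slope [0.02955603 0.1488623 ] 40
pred lens [0.48897029 0.1202812 ] rim fit [0.51826474 0.10311453] R 0.001474607386336574 encl ((0.5179435014724731, 0.10285376012325287), 0.001774099306203425) 4 rim z 0.14697670121523576
glass z [0.46258024 0.4767466  0.4834208 ]
```

View pics/f_wrist.png

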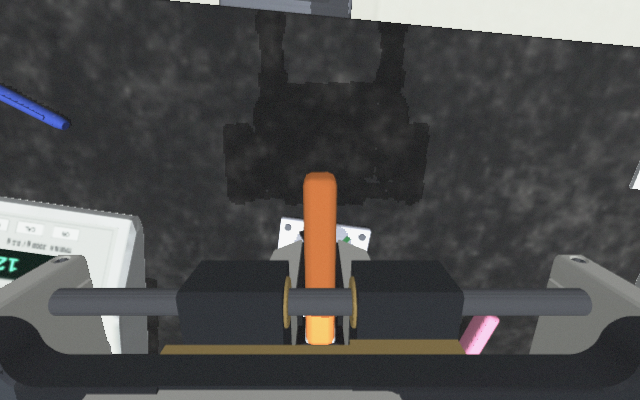

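Wrist view: the handle is held centred in the jaws, and its height, slope and end position agree with the plan (glass at about 0.134, axis over (0.526,0.130)). One last independent check with the scene camera.

Run:
```python
from meas import *
pic,d,P=cloud('scene'); z=np.load('scene0.npz'); 
c=get_calibration('scene'); f,cx,cy=K(c); W=np.linalg.inv(np.array(c['pose']))
def pr(p): q=W@np.r_[p,1]; return f*q[0]/q[2]+cx,f*q[1]/q[2]+cy
for n,p in dict(lens=(.526,.13,.134),tip=(.632,.1236,.134),sample=(.526,.13,.022)).items(): print(n,np.round(pr(p),1))
u,v=map(int,pr((.55,.13,.1)))
cv2.imwrite('pics/fs.png',cv2.resize(pic[v-50:v+50,u-65:u+65,::-1],None,fx=6,fy=6,interpolation=cv2.INTER_CUBIC)); print('crop origin',u-65,v-50)
for a,b,Q in(('before',z['pic'],z['P']),('now',pic,P)):
    k=masks(b)[0]['red']&(abs(Q[...,0]-.648)<.04)&(abs(Q[...,1]-.122)<.03)&(Q[...,2]>.09)&(Q[...,2]<.18); print(a,k.sum(),np.median(Q[k],0))
r=np.hypot(P[...,0]-.526,P[...,1]-.13); k=(d>0)&(r<.04)&(P[...,2]>.105)&(P[...,2]<.155); q=P[k]; print('mount',len(q),np.percentile(q,[3,50,97],axis=0).round(4))
```

```text
lens [278.6 180.1]
tip [306.2 174.4]
sample [280.2 209.9]
crop origin 220 137
before 22 [0.65060171 0.11430416 0.13184323]
now 20 [0.64923273 0.11393681 0.13180434]
mount 196 [[0.4924 0.0955 0.1222]
 [0.5234 0.1128 0.136 ]
 [0.5528 0.152  0.1463]]
```

View pics/fs.png

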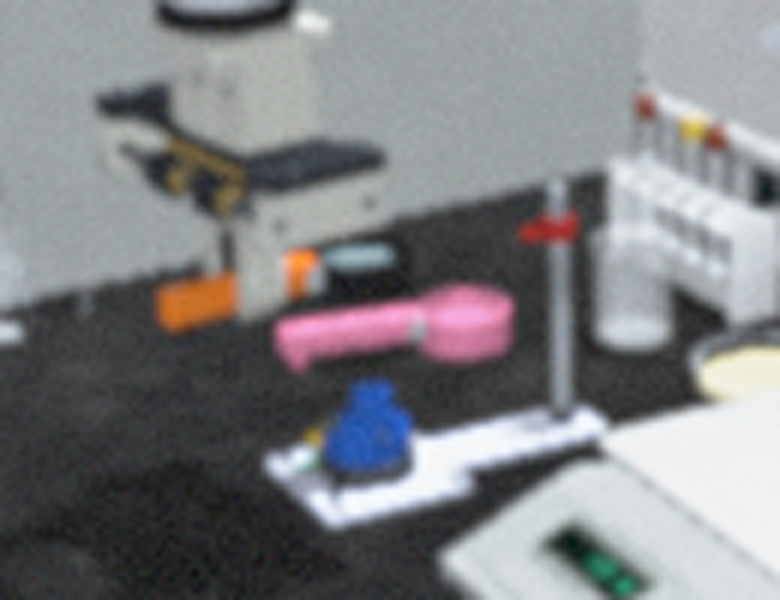

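The scene crop shows the loupe level over the blue ring, with its mount at (365,260) and the slider at (550,230) where it was.

```bash
python3 -c "
from cell import *
s=observe(); print(s['tool_pos'],abs(s['qvel']).max(),s['opening']); print(hand_in())"
```

```text
[0.4546364  0.12322126 0.15169693] 0.0016603809638550365 0.01609131265928087
the job is handed in; nothing more can be done
None
```

I turned the ring clockwise to the green mark, picked up the orange loupe, and handed in at about 20.5 s while holding it still over the sample.

- **Ring:** the wrist picture taken after I let go shows the yellow pointer in line with the green mark. The two angles differ by 0.018 rad, and I estimate the joint at 1.205 to 1.218 (the mark is 1.20, the stop 1.22).
- **Loupe:** it is held level. The scene camera puts the mount at 0.122 to 0.146 m, so the glass is at about 0.134 m, against my estimate of 0.134 m for the red tip (top and side views gave 0.1335 to 0.134). By the gripper pose and handle line, the lens axis is at (0.526, 0.130), over the sample.
- **Slider:** the red slider reads the same before and after to within 1.5 mm, which is camera noise.
- **Disagreement:** the scene camera's view of the mount centre came out about 3 mm short in x. The mount was partly hidden and mixed with the handle there, so I relied on the handle measurement. The automatic lens fits from the final wrist and top views failed because the gripper blocked the lens.

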